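# Slide the pepper mill home into its bay

## Robot

A 7-joint arm with a two-finger parallel gripper is mounted at the origin on a cart in front of the work surface, level with it; the furniture and walls round the work are solid. World frame = base frame: x ahead of the robot, y to its left, z up, the work surface at z = 0. Lengths are in m, angles in rad, forces in N, time in s.
With the tool pointing down it reaches from about 0.425 to 0.95 m from the base axis. Payload 16.7 kg.
Tool frame: the origin (TCP) lies on the centre line of the jaws, within the pads' length; the fingertips stand 11 mm ahead of it and the grasp point (between the pads) lies 8 mm behind it; z points along the fingers, y is the line along which they close (so a half turn about z gives the same grasp; the last joint's range is limited). The gripper opens to 94 mm and grips with 3 to 60 N. Pads are 16 mm wide; open, the fingers measure 119 mm over their backs; the gripper's body (75 mm by 177 mm) begins 78 mm behind the grasp point.
Start: joints at [1.137, 0.426, 0.074, 1.606, -0.034, 1.111, -0.067], TCP at [0.189, -0.648, 0.216] pointing down, gripper open.
Joint ranges: [-2.85, 2.85], [-0.5, 2.14], [-1.23, 1.37], [0.21, 2.46], [-1.02, 4.16], [0.16, 2.05], [-2.73, 2.73]. Speed limits (rad/s): [1.89, 1.89, 2.39, 2.39, 3.01, 3.01, 3.01].

## Interface

Orientations are given as [roll, pitch, yaw] about the fixed x, y, z axes, in that order (R = Rz(yaw) Ry(pitch) Rx(roll)).
In Python, from cell import arm, viewer gives the robot as it stands. The module is installed in compiled form; this text tells all that it offers.
- The arm moves only by the tool move_arm, never from a script. Its argument "plan" is a list of rows, each a list of 7 numbers: the opening, from 0 (shut) to 1 (fully open), then the shift along the tool's x, y, z in units of 30 mm (1.0 is 30 mm), then the turn, a rotation vector about the tool's x, y, z in units of 5 degrees (1.0 is 5 degrees). A call has 1 to 12 rows; each row shifts and turns the commanded pose from where the row before left it, along the tool's axes as they then stand; what a row does not reach is not made up. A row lasts 1/12 s, in which the tool goes at most 41.7 mm and 7.16 degrees, less where a joint would pass 70% of its speed; a pose out of reach is approached as far as the arm can. A call is refused whole if a number of a shift passes 1 or a number of a turn 1, either way. A call with a gripper value outside its range is refused whole. The fingers move at their own pace and stop on an object; the grip force is fixed at half the most. Time passes only in rows, so rows that do not move let the fingers close. It gives the time, the measured TCP pose, the force, the opening and the grip force at its end, in the units of the state.
- arm.read_state(): the state, without advancing time (a new reading comes with each control period).
- viewer.camera(name): name is "scene" or "top" or "wrist"; returns a dict with "pixels" (400x640x3 uint8, red, green, blue), "K" (3x3 intrinsics, pixels), "k1" (the pictures are not rectified: a ray, as slopes to the right and down, at radius r is drawn at 1 + k1 r^2 times it, then the intrinsics apply), "origin" and "orientation" of the camera in the world. Camera axes: x right, y up, looking along -z (the intrinsics and any distortion apply to the point x, -y, -z); pixel columns grow to the right and rows downward; lengths in m; the calibration is good to about 2 mm. A picture is of the moment at which its call begins. There is no depth.
- arm.finish_job(): hands the job in; it is judged then, once.
The state is a dict: "time_s": time; "joints": joint angles; "dq": joint speeds; "effort": joint torques, N m; "position": TCP position; "orientation": TCP orientation; "contact_force": force on the tool from outside, world axes, zero at the start; "torque": the same for the moment, N m; "grip_width": finger opening in m; "finger_force": force on a finger pad.
Only numpy, scipy, OpenCV 4.12 (cv2) and the standard library are available. Lean on these libraries where they do the work, as an engineer would, in place of code of your own. Each camera call takes 0.05 s, during which the arm holds its last target. There are 200 camera calls.

## Task

The pepper mill has been left out on the worktop. With your fingertips, push it low on its body so that it slides, standing upright, across the worktop and in at the open mouth of the empty wooden bay, until it stands fully home against the bay's back panel. Push it steadily, do not tip it over or lift it off the worktop, leave the salt shaker and the other things where they stand, and take the hand away at the end.

Things in the scene. Friction and masses are not known exactly. Their poses are not given: they have to be found in the camera images.
- pepper_mill: turned brown wooden pepper mill standing upright, loose; 58 mm diameter, 170 mm tall, waisted, widest low on its body (about 29 mm radius) and 25 mm radius at its head (123 to 159 mm up). 0.13 to 0.25 kg. Origin: centre of its underside; z is up its axis. It slides when pushed 30 mm up or lower, tips when pushed near its head
- mill_bay: the empty one of two alike wooden bays fixed to the worktop, without a floor. Origin: on the worktop where the mill's origin is when the mill is fully home, touching the back panel. x points into the bay (roughly world +y), mouth at -x, z up. Back panel: inner face at x = 29 mm, 94 mm wide, 60 mm tall. Side rails: 26 mm tall, 12 mm thick, inner faces at y = +-35 mm, from the panel to x = -14 mm
- mill_bay_mouth (a point): centre of the empty bay's mouth, on the worktop, 31 mm in front of the bay's origin (bay x = -31 mm). From bay x = -14 mm to here the rails flare outward to a mouth 84 mm wide inside, 106 mm outside. Axes as the bay's
- salt_bay: the other wooden bay, alike in every measure (see the empty bay), in which the salt shaker stands; fixed. The two bays stand side by side, 12 to 16 cm apart, in either order
- salt_shaker: glass salt shaker with a grey top, 44 mm diameter, 90 mm tall, loose, standing in its own bay. Origin: centre of its underside. Leave it
- mug: green and white mug, 78 mm wide, 116 mm with handle, 101 mm tall, loose, behind the work. Origin: underside. Leave it
- spice_jar: spice jar with a dark cap, 41 mm diameter, 105 mm tall, loose, behind the work. Origin: centre of its underside. Leave it
- tin: food tin, 76 mm diameter, 58 mm tall, loose, behind the work. Origin: centre of its underside. Leave it
- garlic: garlic bulb, 60 mm wide, 58 mm tall, loose, behind the work. Origin: underside. Leave it
Not all that is in view belongs to the job. Leave any green look-alike of the salt_shaker alone.

How it is judged:
At the end, for the whole second after the job is handed in: the pepper mill stands upright (within 0.12 rad) and still on the worktop inside the empty bay, between its side rails and within 8 mm of touching the back panel; the salt shaker is within 20 mm and the mug, spice jar, tin and garlic within 30 mm of where they were (x of pepper_mill in the frame of mill_bay between -0.008 and 0.006 m and y of pepper_mill in the frame of mill_bay between -0.012 and 0.012 m and angle between pepper_mill's own z axis and vertical below 0.12 rad and height (world z) of pepper_mill below 0.005 m and linear speed of pepper_mill below 0.02 m/s and distance of salt_shaker from where it was at the start of the episode below 0.02 m and angle between salt_shaker's own z axis and vertical below 0.2 rad and distance of each of mug, spice_jar, tin, garlic from where it was at the start of the episode below 0.03 m).
It fails at once if the pepper mill is lifted off the worktop (its underside's centre more than 10 mm up) (height (world z) of pepper_mill above 0.01 m).
It fails at once if the pepper mill is tipped by more than 0.35 rad (20 degrees) (angle between pepper_mill's own z axis and vertical above 0.35 rad).
It fails at once if the pepper mill is struck or flung (faster than 0.5 m/s) (linear speed of pepper_mill above 0.5 m/s).
It fails at once if the salt shaker is pushed 20 mm or more, or tipped (distance of salt_shaker from where it was at the start of the episode above 0.02 m or angle between salt_shaker's own z axis and vertical above 0.3 rad).
It fails at once if a bystander is moved more than 30 mm (distance of any of mug, spice_jar, tin, garlic from where it was at the start of the episode above 0.03 m).
It also fails if it takes over 67 s, if anything falls off the work surface, if the arm or the gripper's body presses on something with over 40 N, if the wrist force passes 120 N, or if a joint passes its speed limit or range.

## Working session

There is one attempt and no reset: what is moved stays moved. The work goes in short steps, Python scripts to look and compute and a tool call to move; the robot and the scene stay as the last step left them, time stands still between calls to the robot, and variables do not carry over. Pictures are saved under pics/ and viewed, at most 10 in all, crops included, and the job is handed in when it is done.

Besides the shell and the picture viewer there is one more tool, called after "Request:" as name([rows], argument=value, ...), one row to a line, values as JSON. move_arm: Moves the arm, as the interface text tells. Its arguments: {"type":"object","properties":{"plan":{"type":"array"}},"required":["plan"]}

```bash
mkdir -p pics; cat > h.py <<'E'
import numpy as np, cv2, pickle
from cell import arm, viewer
def snap(n,f):
    c=viewer.camera(n); cv2.imwrite('pics/'+f+'.png',c['pixels'][:,:,::-1]); pickle.dump(c,open('pics/'+f+'.pkl','wb')); return c
def load(f): return pickle.load(open('pics/'+f+'.pkl','rb'))
def R(c):
    o=np.array(c['orientation'],float)
    if o.shape==(3,3): return o
    from scipy.spatial.transform import Rotation as Q
    return Q.from_euler('xyz',o).as_matrix()
def world(c,u,v,z=0.):
    K=np.array(c['K']); d=np.array([(u-K[0,2])/K[0,0],(v-K[1,2])/K[1,1]]); s=d.copy()
    for _ in range(20): s=d/(1+c['k1']*(s@s))
    r=R(c)@np.array([s[0],-s[1],-1]); o=np.array(c['origin']); return o+r*(z-o[2])/r[2]
def pix(c,p):
    q=R(c).T@(np.array(p)-np.array(c['origin'])); s=np.array([q[0],-q[1]])/-q[2]; s=s*(1+c['k1']*(s@s)); K=np.array(c['K'])
    return K[:2,:2]@s+K[:2,2]
E
python3 - <<'E'
from h import *
for n in('scene','top'):
    c=snap(n,n+'0'); print(c['K'],c['k1'],c['origin'],c['orientation'])
s=arm.read_state(); print(s)
E
```

```text
[[484.17626609   0.         316.76330548]
 [  0.         484.17626609 202.22684119]
 [  0.           0.           1.        ]] -0.05978697935528084 [0.10595771 0.58310437 0.75308505] [ 0.78200932  0.01715276 -2.46506159]
[[508.02998224   0.         312.12042319]
 [  0.         508.02998224 193.25521979]
 [  0.           0.           1.        ]] 0.027157381108291353 [0.25437693 0.03286133 1.37617292] [ 0.22327384  0.00380537 -1.69060572]
{'time_s': 0.1, 'joints': array([ 1.13750975,  0.42666274,  0.07384834,  1.60652019, -0.03411923,
        1.11081509, -0.06709763]), 'dq': array([ 4.21441386e-05,  1.02181329e-03,  1.36208174e-03, -3.07027263e-03,
       -1.41881778e-03, -7.97701518e-04,  7.98533369e-04]), 'effort': array([ 8.73791054e-03, -9.37448788e+01,  3.67727883e+00, -4.55041373e+01,
       -4.85195091e-02,  1.68624893e-02,  1.95739131e-04]), 'position': array([ 0.18887263, -0.64764282,  0.21586004]), 'orientation': array([-3.14044784e+00,  6.05475220e-05,  2.83753751e-01]), 'contact_force': array([-0.49675148, -1.01230132,  0.18561822]), 'torque': array([ 0.05802334, -0.03766977, -0.02015513]), 'finger_force': 0.0, 'grip_width': 0.09416893448725283}
```

View pics/top0.png

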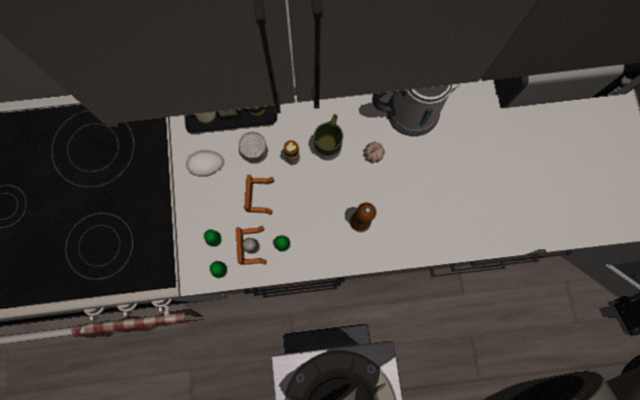

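View pics/scene0.png

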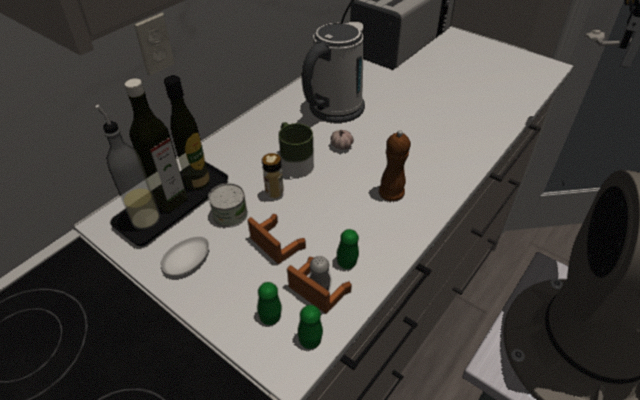

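The top picture shows the mill at about (362,222), the empty bay at (258,195) with its mouth to the right, and the salt bay at (250,245). There are green look-alikes at (282,243), (212,238) and (218,269), and I need a closer crop.

```bash
python3 - <<'E'
from h import *
a=cv2.imread('pics/top0.png')[160:280,230:390]
cv2.imwrite('pics/crop1.png',cv2.resize(a,None,fx=5,fy=5,interpolation=cv2.INTER_CUBIC))
E
```

```text
(no output)
```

View pics/crop1.png

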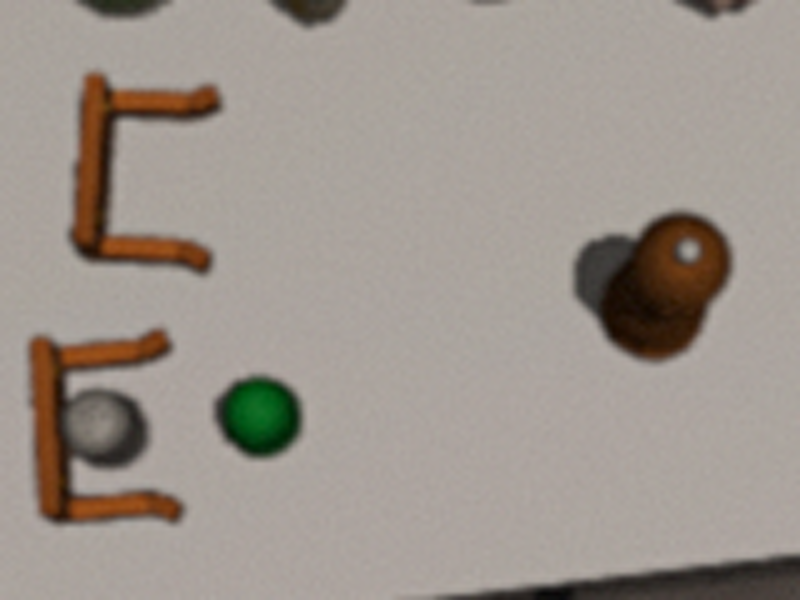

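```bash
cat > fit.py <<'E'
from h import *
from scipy.optimize import least_squares
c=load('top0')
f=lambda a,b:(230+(a+.5)/5-.5,160+(b+.5)/5-.5)
print('mill',world(c,*f(687,250),.170),world(c,*f(655,305),.015))
# bay y: +y is left of x(into bay, image left) => image down
obs=[((-31,-47.5,26),(216,98)),((-31,47.5,26),(207,263)),((29,-47,60),(105,77)),((29,47,60),(96,255))]
def W(p,q): 
    x,y,a=p; return np.array([x+(q[0]*np.cos(a)-q[1]*np.sin(a))/1e3,y+(q[0]*np.sin(a)+q[1]*np.cos(a))/1e3,q[2]/1e3])
r=least_squares(lambda p:np.concatenate([pix(c,W(p,q))-f(*o) for q,o in obs]),[.3,.3,1.5])
print(r.x,r.fun)
print('mouth',W(r.x,(-31,0,0)))
a=cv2.imread('pics/crop1.png')
def d(q,col):
    u=(pix(c,W(r.x,q))-[230,160])*5+2; cv2.circle(a,tuple(int(k) for k in u),3,col,-1)
for s in(-1,1):
    for q in[(-31,42*s,26),(-31,53*s,26),(-14,35*s,26),(29,35*s,26),(-14,47*s,26),(29,47*s,60)]: d(q,(255,255,0))
cv2.imwrite('pics/ov.png',a)
for n,p,z in(('salt',(102,425),.09),('green',(260,415),.07)): print(n,world(c,*f(*p),z))
m=W(r.x,(0,0,0))
E
python3 fit.py
```

```text
mill [ 0.47069131 -0.12205844  0.17      ] [ 0.47050447 -0.12039105  0.015     ]
[0.56982109 0.13963778 1.42774437] [ 0.50625298 -0.34984686  0.89359883  0.70870984 -0.68707906  0.38207059
 -0.68197899 -0.74550237]
mouth [0.56540159 0.10895443 0.        ]
salt [0.43124273 0.17526238 0.09      ]
green [0.42932249 0.09609777 0.07      ]
```

View pics/ov.png

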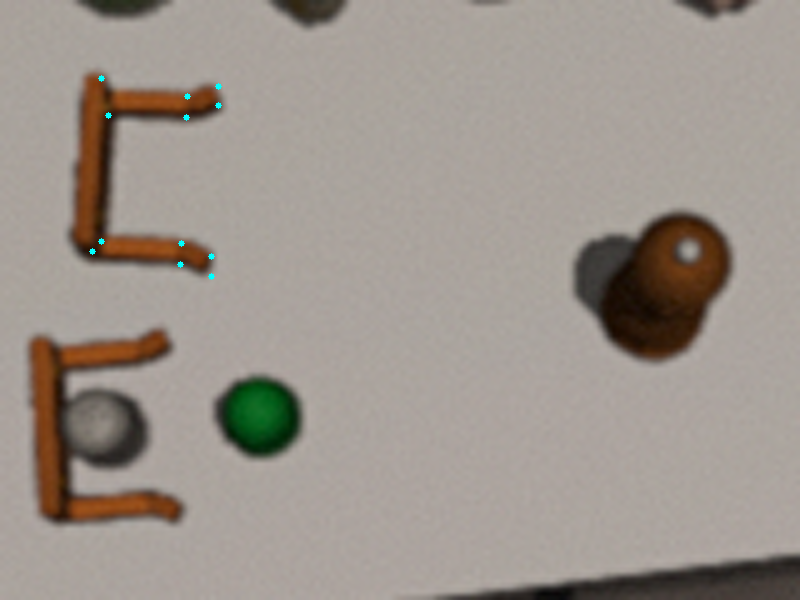

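The fit is within about 2–3 mm: bay origin near (0.572, 0.140) with heading about 1.43, and mill at (0.4705, -0.121). The gripper body would hit the mill's head if the hand were vertical. I'll lean the hand back about 30° and push with the two half-open fingertips as a cradle.

Request:
move_arm([
  [0.4,0,0,0,0,0,-1],
  [0.4,0,0,0,0,0,-1],
  [0.4,0,0,0,0,0,-1],
  [0.4,0,0,0,0,0,-1],
  [0.4,0,0,0,0,0,-1],
  [0.4,0,0,0,0,0,-1],
  [0.4,0,0,0,0,0,-1],
  [0.4,0,0,0,0,0,-1],
  [0.4,0,0,0,0,0,-1],
  [0.4,0,0,0,0,0,-1],
  [0.4,0,0,0,0,0,-1],
  [0.4,0,0,0,0,0,-1],
])

```text
time_s: 1.1
position: [0.1889, -0.6478, 0.2161]
orientation: [-3.141, -0.001, 1.335]
contact_force: [-0.6, 0.5, -0.2]
grip_width: 0.0376
finger_force: 0.0
```

Request:
move_arm([
  [0.4,0,0,0,0,0,-1],
  [0.4,0,0,0,0,0,-0.15],
  [0.4,0,0,0,0,1,0],
  [0.4,0,0,0,0,1,0],
  [0.4,0,0,0,0,1,0],
  [0.4,0,0,0,0,1,0],
  [0.4,0,0,0,0,1,0],
  [0.4,0,0,0,0,1,0],
  [0.4,0,0,0,0,0,0],
])

```text
time_s: 1.85
position: [0.1875, -0.6482, 0.2125]
orientation: [-3.137, -0.533, 1.425]
contact_force: [-0.8, -1.1, -1.6]
grip_width: 0.0376
finger_force: 0.0
```

```bash
cat >> h.py <<'E'
from scipy.spatial.transform import Rotation as Q
def go(t):
    s=arm.read_state(); Rt=Q.from_euler('xyz',s['orientation']).as_matrix()
    print('t',s['time_s'],'pos',s['position'].round(4),'rpy',s['orientation'].round(3),'F',s['contact_force'].round(1),'w',s['grip_width'])
    print('axes',Rt.round(3).tolist(),'q',s['joints'].round(2))
    print('units',(Rt.T@(np.array(t)-s['position'])/.03).round(2))
E
python3 - <<'E'
from h import *
go([.462,-.180,.16]); go([.462,-.18,.024])
c=load('top0')
for n,p,z in(('garlic',(374,152),.03),('mug',(328,136),.1),('jar',(291,149),.1)): print(n,world(c,*p,z))
E
```

```text
t 1.85 pos [ 0.1875 -0.6482  0.2125] rpy [-3.137 -0.533  1.425] F [-0.8 -1.1 -1.6] w 0.03756074184154255
axes [[0.125, 0.99, 0.069], [0.852, -0.143, 0.504], [0.508, -0.004, -0.861]] q [ 1.39  0.75 -0.17  1.17 -0.12  1.71  1.11]
units [13.55  6.83 10.  ]
t 1.85 pos [ 0.1875 -0.6482  0.2125] rpy [-3.137 -0.533  1.425] F [-0.8 -1.1 -1.6] w 0.03756074184154255
axes [[0.125, 0.99, 0.069], [0.852, -0.143, 0.504], [0.508, -0.004, -0.861]] q [ 1.39  0.75 -0.17  1.17 -0.12  1.71  1.11]
units [11.25  6.85 13.91]
garlic [ 0.65401158 -0.18244327  0.03      ]
mug [ 0.69162112 -0.05714679  0.1       ]
jar [0.66772495 0.04389066 0.1       ]
```

Request:
move_arm([
  [0.3,0,0,0,-0.5,0,0.86],
  [0.3,0,0,0,-0.5,0,0.86],
  [0.3,0.9,0.5,0.7,0,0,0],
  [0.3,0.9,0.5,0.7,0,0,0],
  [0.3,0.9,0.5,0.7,0,0,0],
  [0.3,0.9,0.5,0.7,0,0,0],
  [0.3,0.9,0.5,0.7,0,0,0],
  [0.3,0.9,0.5,0.7,0,0,0],
  [0.3,0.9,0.5,0.7,0,0,0],
  [0.3,0.9,0.5,0.7,0,0,0],
  [0.3,0,0,0,0,0,0],
])

```text
time_s: 2.77
position: [0.3916, -0.4201, 0.1795]
orientation: [3.14, -0.525, 1.265]
contact_force: [0.4, -0.1, -0.2]
grip_width: 0.0282
finger_force: 0.0
```

```bash
python3 - <<'E'
from h import *
go([.452,-.178,.10]); go([.452,-.178,.025])
E
```

```text
t 2.7667 pos [ 0.3916 -0.4201  0.1795] rpy [ 3.14  -0.525  1.265] F [ 0.4 -0.1 -0.2] w 0.02815704338728186
axes [[0.26, 0.953, 0.153], [0.825, -0.302, 0.477], [0.501, 0.002, -0.865]] q [ 1.16  0.53 -0.28  1.65 -0.3   1.29  0.72]
units [ 5.86 -0.52  6.45]
t 2.7667 pos [ 0.3916 -0.4201  0.1795] rpy [ 3.14  -0.525  1.265] F [ 0.4 -0.1 -0.2] w 0.02815704338728186
axes [[0.26, 0.953, 0.153], [0.825, -0.302, 0.477], [0.501, 0.002, -0.865]] q [ 1.16  0.53 -0.28  1.65 -0.3   1.29  0.72]
units [ 4.6  -0.53  8.61]
```

Request:
move_arm([
  [0.3,0.58,-0.05,0.64,0,0,0],
  [0.3,0.58,-0.05,0.64,0,0,0],
  [0.3,0.58,-0.05,0.64,0,0,0],
  [0.3,0.58,-0.05,0.64,0,0,0],
  [0.3,0.58,-0.05,0.64,0,0,0],
  [0.3,0.58,-0.05,0.64,0,0,0],
  [0.3,0.58,-0.05,0.64,0,0,0],
  [0.3,0.58,-0.05,0.64,0,0,0],
  [0.3,0.58,-0.05,0.64,0,0,0],
  [0.3,0.58,-0.05,0.64,0,0,0],
  [0.3,0,0,0,0,0,0],
])

```text
time_s: 3.68
position: [0.4482, -0.1829, 0.0992]
orientation: [-3.141, -0.524, 1.261]
contact_force: [-0.0, 0.3, -0.2]
grip_width: 0.0281
finger_force: 0.0
```

Request:
move_arm([
  [0.3,-0.3,0,0.54,0,0,0],
  [0.3,-0.3,0,0.54,0,0,0],
  [0.3,-0.3,0,0.54,0,0,0],
  [0.3,-0.3,0,0.5,0,0,0],
  [0.3,0,0,0,0,0,0],
  [0.3,0,0,0,0,0,0],
])

```text
time_s: 4.18
position: [0.4482, -0.1872, 0.0268]
orientation: [-3.141, -0.523, 1.257]
contact_force: [-0.4, 0.1, 0.8]
grip_width: 0.0284
finger_force: 0.0
```

```bash
python3 - <<'E'
from h import *
go([.452,-.178,.025])
snap('top','top1');snap('wrist','wrist1')
a=cv2.imread('pics/top1.png')[140:290,230:430]; b=cv2.resize(a,(800,600),interpolation=cv2.INTER_CUBIC)
cv2.imwrite('pics/crop2.png',b)
E
```

```text
t 4.1833 pos [ 0.4482 -0.1872  0.0268] rpy [-3.141 -0.523  1.257] F [-0.4  0.1  0.8] w 0.028443637619465546
axes [[0.268, 0.951, 0.154], [0.824, -0.309, 0.475], [0.5, -0.0, -0.866]] q [ 0.95  0.56 -0.41  2.07 -0.43  0.74  0.61]
units [0.26 0.03 0.22]
```

View pics/crop2.png

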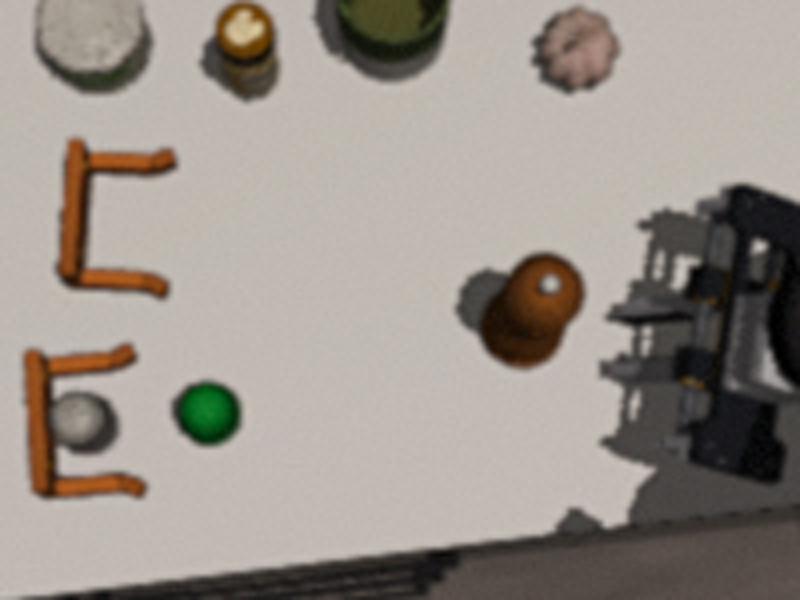

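View pics/wrist1.png

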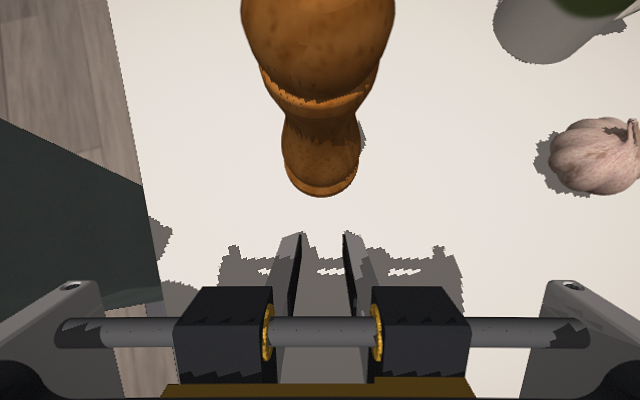

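The mill is centred ahead of the fingertips: mill at u≈320, fingers at 303 and 345. I'll close in and start pushing.

Request:
move_arm([
  [0.3,0.19,0,0.18,0,0,0],
  [0.3,0.21,0,0.13,0,0,0],
  [0.3,0.17,0,0.1,0,0,0],
  [0.3,0.08,0,0.05,0,0,0],
  [0.3,0.08,0,0.05,0,0,0],
  [0.3,0.08,0,0.05,0,0,0],
  [0.3,0.08,0,0.05,0,0,0],
  [0.3,0.08,0.01,0.05,0,0,0],
  [0.3,0.08,0.01,0.05,0,0,0],
  [0.3,0.08,0.01,0.05,0,0,0],
  [0.3,0.1,0.02,0.06,0,0,0],
  [0.3,0.1,0.02,0.06,0,0,0],
])

```text
time_s: 5.28
position: [0.4655, -0.1423, 0.0238]
orientation: [3.141, -0.524, 1.258]
contact_force: [-1.0, -2.3, 0.9]
grip_width: 0.028
finger_force: 1.1
```

```bash
python3 - <<'E'
from h import *
go([.5514,.030,.025])
E
```

```text
t 5.2833 pos [ 0.4655 -0.1423  0.0238] rpy [ 3.141 -0.524  1.258] F [-1.  -2.3  0.9] w 0.02796212033403881
axes [[0.267, 0.951, 0.155], [0.824, -0.308, 0.475], [0.5, 0.001, -0.866]] q [ 0.89  0.56 -0.44  2.1  -0.47  0.68  0.57]
units [5.52 0.95 3.14]
```

Request:
move_arm([
  [0.3,0.15,0.03,0.085,0,0,0],
  [0.3,0.15,0.03,0.085,0,0,0],
  [0.3,0.15,0.03,0.085,0,0,0],
  [0.3,0.15,0.03,0.085,0,0,0],
  [0.3,0.15,0.03,0.085,0,0,0],
  [0.3,0.15,0.03,0.085,0,0,0],
  [0.3,0.15,0.03,0.085,0,0,0],
  [0.3,0.15,0.03,0.085,0,0,0],
  [0.3,0.15,0.03,0.085,0,0,0],
  [0.3,0.15,0.03,0.085,0,0,0],
  [0.3,0.15,0.03,0.085,0,0,0],
  [0.3,0.15,0.03,0.085,0,0,0],
])

```text
time_s: 6.28
position: [0.495, -0.0862, 0.0243]
orientation: [3.141, -0.524, 1.258]
contact_force: [-1.0, -1.0, -0.5]
grip_width: 0.0282
finger_force: 0.5
```

Request:
move_arm([
  [0.3,0.15,0.025,0.085,0,0,0],
  [0.3,0.15,0.025,0.085,0,0,0],
  [0.3,0.15,0.025,0.085,0,0,0],
  [0.3,0.15,0.025,0.085,0,0,0],
  [0.3,0.15,0.025,0.085,0,0,0],
  [0.3,0.15,0.025,0.085,0,0,0],
  [0.3,0.15,0.025,0.085,0,0,0],
  [0.3,0.15,0.025,0.085,0,0,0],
  [0.3,0.15,0.025,0.085,0,0,0],
  [0.3,0.15,0.025,0.085,0,0,0],
  [0.3,0.1,0.02,0.057,0,0,0],
  [0.3,0.05,0,0.03,0,0,0],
])

```text
time_s: 7.28
position: [0.5203, -0.0344, 0.0248]
orientation: [3.141, -0.524, 1.258]
contact_force: [-0.3, -1.0, -0.0]
grip_width: 0.0282
finger_force: 0.6
```

```bash
python3 - <<'E'
from h import *
go([.5514,.030,.025])
snap('top','top2')
a=cv2.imread('pics/top2.png')[130:280,230:430]; b=cv2.resize(a,(800,600),interpolation=cv2.INTER_CUBIC)
cv2.imwrite('pics/crop3.png',b)
E
```

```text
t 7.2833 pos [ 0.5203 -0.0344  0.0248] rpy [ 3.141 -0.524  1.258] F [-0.3 -1.  -0. ] w 0.028237211830452247
axes [[0.266, 0.952, 0.154], [0.824, -0.308, 0.476], [0.5, 0.001, -0.866]] q [ 0.69  0.56 -0.5   2.11 -0.52  0.56  0.4 ]
units [2.05 0.33 1.18]
```

View pics/crop3.png

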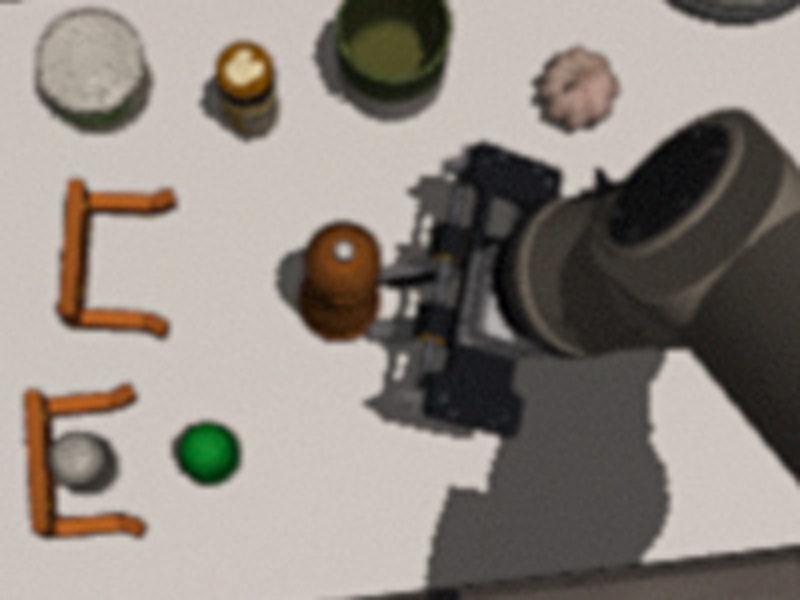

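Mill upright with its knob at (344,249) in the crop; rail tips at (170,199) and (162,325). The gripper is clear of the mug and jar.

```bash
python3 - <<'E'
from h import *
c=load('top2'); f=lambda a,b:(230+(a+.5)/4-.5,130+(b+.5)/4-.5)
m=world(c,*f(344,249),.17); a=world(c,*f(169,199),.026); b=world(c,*f(161,324),.026)
a2=world(c,*f(150,201),.026); b2=world(c,*f(142,320),.026)
print('mill',m,'mouth',(a+b)/2,(a2+b2)/2,a-b,a2-b2)
t=m-np.array([*(arm.read_state()['position'][:2]),0]); print(t)
E
```

```text
mill [ 0.52923271 -0.00420356  0.17      ] mouth [0.56835076 0.113369   0.026     ] [0.57057436 0.12614598 0.026     ] [ 0.08612033 -0.01427352  0.        ] [ 0.08199344 -0.01367941  0.        ]
[0.00907631 0.03006152 0.17      ]
```

Request:
move_arm([
  [0.3,0.15,0.01,0.087,0,0,0],
  [0.3,0.15,0.01,0.087,0,0,0],
  [0.3,0.15,0.01,0.087,0,0,0],
  [0.3,0.15,0.01,0.087,0,0,0],
  [0.3,0.15,0.01,0.087,0,0,0],
  [0.3,0.15,0.01,0.087,0,0,0],
  [0.3,0.15,0.01,0.087,0,0,0],
  [0.3,0.15,0.01,0.087,0,0,0],
  [0.3,0.15,0.01,0.087,0,0,0],
  [0.3,0.15,0.01,0.087,0,0,0],
  [0.3,0.15,0.01,0.087,0,0,0],
  [0.3,0.15,0.01,0.087,0,0,0],
])

```text
time_s: 8.33
position: [0.5428, 0.0238, 0.0246]
orientation: [3.141, -0.524, 1.258]
contact_force: [-1.2, -1.5, 1.4]
grip_width: 0.0285
finger_force: 0.9
```

Request:
move_arm([
  [0.3,0.15,0.015,0.087,0,0,0],
  [0.3,0.15,0.015,0.087,0,0,0],
  [0.3,0.15,0.015,0.087,0,0,0],
  [0.3,0.15,0.015,0.087,0,0,0],
  [0.3,0.12,-0.021,0.07,0,0,0],
  [0.3,0.12,-0.021,0.07,0,0,0],
  [0.3,0.12,-0.021,0.07,0,0,0],
])

```text
time_s: 8.92
position: [0.5529, 0.0554, 0.0245]
orientation: [3.141, -0.524, 1.258]
contact_force: [-0.1, -2.4, 1.4]
grip_width: 0.0281
finger_force: 1.1
```

```bash
python3 - <<'E'
from h import *
go([.563,.108,.025])
snap('top','top3')
a=cv2.imread('pics/top3.png')[140:260,230:390]; b=cv2.resize(a,(800,600),interpolation=cv2.INTER_CUBIC)
cv2.imwrite('pics/crop4.png',b)
E
```

```text
t 8.9167 pos [0.5529 0.0554 0.0245] rpy [ 3.141 -0.524  1.258] F [-0.1 -2.4  1.4] w 0.028085959837330497
axes [[0.267, 0.951, 0.155], [0.824, -0.308, 0.476], [0.5, 0.001, -0.866]] q [ 0.52  0.57 -0.52  2.11 -0.56  0.47  0.27]
units [ 1.54 -0.22  0.87]
```

View pics/crop4.png

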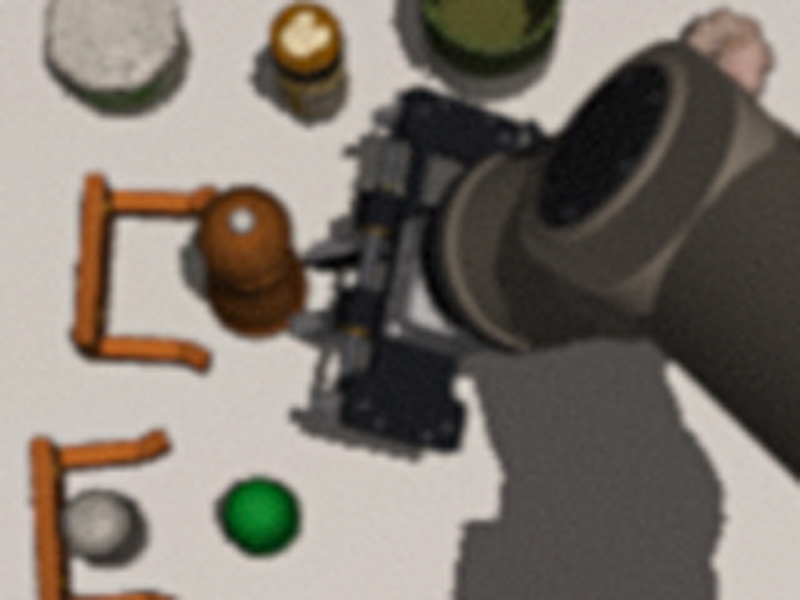

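The knob is at (241,219) and the rail tips at (216,198) and (207,361). The mill is lined up at the mouth and the jar is well clear of the hand.

```bash
python3 - <<'E'
from h import *
c=load('top3'); f=lambda a,b:(230+(a+.5)/5-.5,140+(b+.5)/5-.5)
m=world(c,*f(241,219),.17); b=world(c,*f(254,284),.015); o=np.array([.573,.142]); h=np.radians(81.2); u=np.array([np.cos(h),np.sin(h)]); v=np.array([-u[1],u[0]])
for q in(m,b): print(q,(q[:2]-o)@u,(q[:2]-o)@v)
E
```

```text
[0.56148182 0.08505939 0.17      ] -0.05803244063264659 0.0026714825048559762
[0.56354259 0.08853098 0.015     ] -0.05428645541014694 0.0011660798022765974
```

Request:
move_arm([
  [0.3,0.114,-0.017,0.066,0,0,0],
  [0.3,0.114,-0.017,0.066,0,0,0],
  [0.3,0.114,-0.017,0.066,0,0,0],
  [0.3,0.114,-0.017,0.066,0,0,0],
  [0.3,0.114,-0.017,0.066,0,0,0],
  [0.3,0.114,-0.017,0.066,0,0,0],
  [0.3,0.114,-0.017,0.066,0,0,0],
  [0.3,0.114,-0.017,0.066,0,0,0],
  [0.3,0.114,-0.017,0.066,0,0,0],
  [0.3,0.114,-0.017,0.066,0,0,0],
  [0.3,0.06,-0.01,0.035,0,0,0],
  [0.3,0.03,-0.005,0.017,0,0,0],
])

```text
time_s: 9.97
position: [0.5607, 0.0978, 0.0245]
orientation: [3.141, -0.524, 1.258]
contact_force: [-0.6, -2.8, 1.5]
grip_width: 0.0282
finger_force: 1.1
```

Request:
move_arm([
  [0.3,0.04,-0.006,0.023,0,0,0],
  [0.3,0.04,-0.006,0.023,0,0,0],
  [0.3,0.04,-0.006,0.023,0,0,0],
  [0.3,0.04,-0.006,0.023,0,0,0],
])

```text
time_s: 10.3
position: [0.5617, 0.1027, 0.0245]
orientation: [3.141, -0.524, 1.258]
contact_force: [0.3, -1.3, 0.8]
grip_width: 0.0282
finger_force: 1.1
```

Request:
move_arm([
  [0.3,0.04,-0.006,0.023,0,0,0],
  [0.3,0.04,-0.006,0.023,0,0,0],
  [0.3,0.04,-0.006,0.023,0,0,0],
  [0.3,0.03,-0.005,0.017,0,0,0],
])

```text
time_s: 10.63
position: [0.5628, 0.1075, 0.0244]
orientation: [3.141, -0.523, 1.258]
contact_force: [-3.4, -11.3, 5.3]
grip_width: 0.0283
finger_force: 4.8
```

Request:
move_arm([
  [0.3,0.03,-0.005,0.017,0,0,0],
  [0.3,0.03,-0.005,0.017,0,0,0],
])

```text
time_s: 10.8
position: [0.5632, 0.108, 0.0242]
orientation: [3.14, -0.522, 1.256]
contact_force: [-8.1, -21.5, 12.3]
grip_width: 0.0286
finger_force: 10.4
```

The force rise shows the mill is against the panel, so I'll withdraw straight back.

Request:
move_arm([
  [0.3,-0.05,0,-0.03,0,0,0],
  [0.3,-0.1,0,-0.06,0,0,0],
  [0.3,-0.2,0,-0.12,0,0,0],
  [0.3,-0.4,0,-0.23,0,0,0],
  [0.3,-0.6,0,-0.35,0,0,0],
  [0.3,-0.6,0,-0.35,0,0,0],
  [0.3,-0.6,0,-0.35,0,0,0],
  [0.3,-0.6,0,-0.35,0,0,0],
  [0.3,-0.6,0,-0.35,0,0,0],
  [0.3,0,0,-0.8,0,0,0],
  [0.3,0,0,-0.8,0,0,0],
  [0.3,0,0,-0.8,0,0,0],
])

```text
time_s: 11.8
position: [0.5108, -0.0488, 0.0881]
orientation: [-3.141, -0.524, 1.257]
contact_force: [0.1, -0.3, 0.8]
grip_width: 0.0287
finger_force: 0.0
```

```bash
python3 - <<'E'
from h import *
snap('top','top4')
a=cv2.imread('pics/top4.png')[140:260,230:390]; b=cv2.resize(a,(800,600),interpolation=cv2.INTER_CUBIC)
cv2.imwrite('pics/crop5.png',b)
E
```

```text
(no output)
```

View pics/crop5.png

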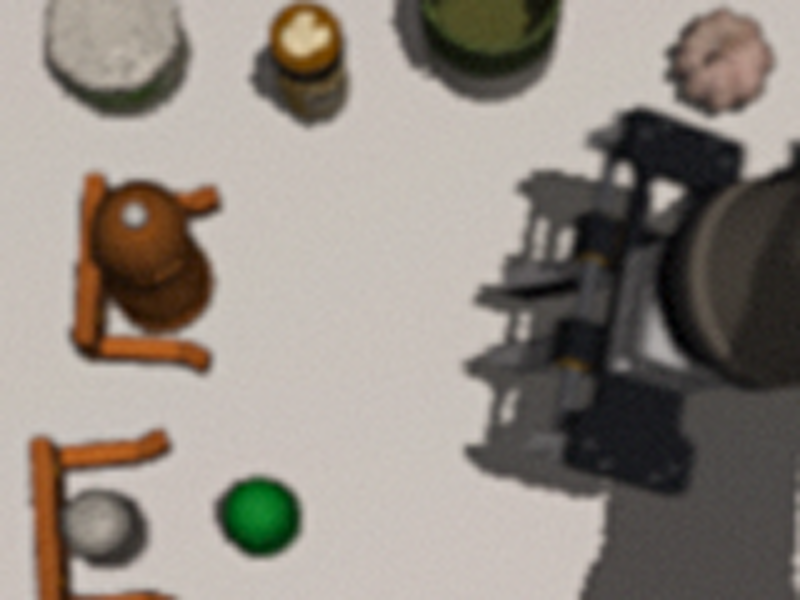

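```bash
python3 - <<'E'
from h import *
c=load('top4'); f=lambda a,b:(230+(a+.5)/5-.5,140+(b+.5)/5-.5)
o=np.array([.573,.142]); h=np.radians(81.2); u=np.array([np.cos(h),np.sin(h)]); v=np.array([-u[1],u[0]])
for q in(world(c,*f(133,213),.17),world(c,*f(159,280),.015)): print(q,(q[:2]-o)@u,(q[:2]-o)@v)
E
```

```text
[0.5708513 0.1372101 0.17     ] -0.005062237137468656 0.0013906189104806268
[0.57205737 0.14006728 0.015     ] -0.0020541746202936448 0.0006358520908756568
```

The mill stands upright in the bay, centred to about 1 mm. The 21 N contact force and the picture both put it home.

```bash
python3 -c "
from cell import arm
print(arm.finish_job())"
```

```text
the job is handed in; nothing more can be done
None
```

The pepper mill stands upright in the empty bay, pushed against the back panel; nothing else in the last picture looked moved, the hand is clear, and the job is handed in (no verdict was returned).

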